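# Hook the parts tray out from under the bench riser

### The arm

A 6-joint arm with a two-finger parallel gripper is mounted at the origin on the work surface. World frame = base frame: x ahead of the robot, y to its left, z up, the work surface at z = 0. Lengths are in m, angles in rad, forces in N, time in s.
With the tool pointing down it reaches from about 0.425 to 0.95 m from the base axis. Payload 3.5 kg.
Tool frame: the origin (TCP) lies at the very end of the fingers, on their centre line; the grasp point (between the pads) lies 19 mm behind it (tcp_to_grasp is the distance from the TCP to the grasp point, in m); z points along the fingers, y is the direction in which the jaws open and shut (so a half turn about z gives the same grasp; the last joint's range is limited). The gripper opens to 85 mm and grips with 20 to 120 N. Pads are 22 mm wide; open, the fingers measure 114 mm over their backs; the gripper's body (76 mm by 85 mm) begins 54 mm behind the grasp point. The pads swing forward as they close: fully open they stand 13 mm farther back than shut.
Start: joints at [-1.498, 0.286, 1.577, -0, 1.279, -0.15], TCP at [0.149, -0.658, 0.231] pointing down, gripper open.
Joint ranges: [-2.77, 2.77], [-0.9, 2.22], [0.21, 2.48], [-1.53, 4.67], [0.24, 2.81], [-2.84, 2.84]. Speed limits (rad/s): [2.79, 2.79, 3.14, 3.14, 3.14, 3.14].

### API

Orientations are given as a unit quaternion [x, y, z, w].
In Python, from plant import * gives the robot as it stands. The module is installed in compiled form; this text tells all that it offers.
- The arm moves only by the tool arm_command, never from a script. Its argument "steps" is a list of rows, each a list of 3 entries, a list of its own where there are three numbers: the turn, a rotation vector about the tool's x, y, z in rad, then the shift along the tool's x, y, z in m, then the gripper command: -1 is shut, 1 is fully open, values between are in proportion. A call has 1 to 12 rows; each row is the pose to reach, as a shift and turn from the pose measured when the call began, along the tool's axes at that moment; what a row does not reach only later rows make up. A row lasts 1/8 s, in which the tool goes at most 62.5 mm and 10.7 degrees, less where a joint would pass 70% of its speed; a pose out of reach is approached as far as the arm can. A call with a gripper value outside its range is refused whole. The fingers move at their own pace and stop on an object; "force" is the grip in N (left out, the last holds). Time passes only in rows, so rows that repeat a pose let the fingers close. It gives the time, the measured TCP pose, the force and the opening at its end, in the units of the state.
- get_state(): the state, without advancing time (a new reading comes with each control period).
- read_camera(name): name is "side" or "top"; returns a dict with "frame" (420x560x3 uint8, red, green, blue), "vfov" (degrees; the focal length in pixels is half the picture's height over the tangent of half this angle, whatever the lens; pixels are square), "cx", "cy" (the principal point, pixels), "position" and "rotation" of the camera in the world. Camera axes: x right, y up, looking along -z (the intrinsics and any distortion apply to the point x, -y, -z); pixel columns grow to the right and rows downward; lengths in m; the calibration is good to about 2 mm. A picture is of the moment at which its call begins. There is no depth.
- sign_off(): hands the job in, once; it reports no verdict.
The state is a dict: "time": time; "qpos": joint angles; "dq": joint speeds; "joint_efforts": joint torques, N m; "eef_pos": TCP position; "tcp_rot": TCP orientation; "contact_force": force on the tool from outside, world axes, zero at the start; "wrist_torque": the same for the moment, N m; "opening": opening from 0.0 (shut) to 1.0 (fully open).
Only numpy, scipy, OpenCV 4.12 (cv2) and the standard library are available. Lean on these libraries where they do the work, as an engineer would, in place of code of your own. Each camera call takes 0.05 s, during which the arm holds its last target.

### The job

The parts tray has been shoved back under the grey bench riser. Take the pull hook from its stand, feel gently under the ledge for the pull eye on the tray's front rail, draw the tray all the way out to its stop with the hook, then unhook it and lay the hook back in its stand the way it lay; leave the other things on the bench where they are.

Things in the scene. Friction and masses are not known exactly. Their poses are not given: they have to be found in the camera images.
- riser: Fixed grey steel bench riser (low shelf, 260 deep x 360 wide; all sizes in mm) with cartons on its back half. Origin: middle of its open front, on the bench; x from its open front to its back, y left as seen from that front, z up. The open front is the plane x=0, towards the robot. The shelf board spans z 75 to 87; below it y=-168 to 168 is free between the walls.
- ledge_edge (a point): Middle of the lower front edge of the riser's shelf board, at (0, 0, 75) in the riser's frame.
- tray (a joint): How far the aluminium tray under the riser is drawn out, along the riser's -x, in m: 0 fully in, 0.125 at its stop; starts at 0 to 0.015. Slides with about 4 N of friction, stays where left.
- rail_mid (a point): Middle of the front face of the tray's front rail (20 x 20 section, 316 long along the riser's y, z 32 to 52), at riser x=64 minus the joint value, y=0, z=42. Axes as the riser's. Moves with the tray. The eye on this rail is slight: while searching, press on it with no more than about 15 N.
- eye_line (a point): A point 24 in front of rail_mid, moving with the tray. The pull eye's centre has its riser x and z (42) but is clamped at a y anywhere from -70 to +70 of it: not reported, out of sight, to be felt for. The eye is an upright steel ring in the riser's x-z plane (hole along y): bar diameter 7, outer 45, hole 31; a block 24 wide, 7 thick clamps it to the rail (slips only above about 60 N).
- hook: Loose pull hook, about 0.2 kg. Origin: on the shank's axis inside the handle, at balance and grip point; x along the shank to the hook end, z up as it lies in the stand. Wooden handle x=-55 to 45, 24 wide (y), 28 high; steel end cap 30 x 30, x=-66 to -58; steel shank, diameter 8, on the axis to x=140, where a tine (diameter 8) turns off to +y, ending at x=135, y=30.
- hook_tip (a point): The end of the hook's tine, at (135, 30, 0) in the hook's frame.
- stand: Fixed hook stand: base plate x=-65 to 125, 75 wide, 8 thick, with two black flared saddles 12 thick in x: rear at x=-39, seat z=31 under the handle, 32 wide; front at x=90, seat z=41 under the shank, 20 wide; cheeks rise to z=50 and 59, leaning out. Fingers fit between the saddles. Origin: plate underside below the lying hook's origin; x along its shank. The hook starts in it, within 3 along x.
- seat_grip (a point): Where the hook's origin is when it lies in the stand: (0, 0, 45) in the stand's frame.
- seat_tip (a point): Where the end of the tine is when the hook lies in the stand: (135, 30, 45) in the stand's frame.
- tape: Bystander: roll of blue tape lying flat, outer diameter 100, 45 high; origin at the centre of its underside.
- carton: Bystander: yellow carton 120 x 90 x 60; origin at the centre of its underside.
- brown_box: Bystander: brown cardboard box 100 x 100 x 150 high; origin at the centre of its underside.
- offcut: Bystander: aluminium profile offcut 110 x 30 x 30; origin at the centre of its underside.
- oil: Bystander: white bottle with a red cap, diameter 52, 120 high; origin at the centre of its underside.
- screw_bin: Bystander: open green bin 100 x 140 x 55; origin at the centre of its underside.

How it is judged:
On the way, in this order (a step that is already met when the one before it is completed fails the run):
1. the hook is taken out of its stand (distance between hook and seat_grip above 0.06 m), for 0.1 s.
2. the hook bears on the tray's eye and draws the tray out (value of joint tray above 0.05 m and velocity of joint tray above 0.005 m/s and contact force between hook and riser above 1 N), for 0.1 s.
At the end, for the whole second after the job is handed in: The tray is out to its stop (joint above 0.113 m of 0.125) and the hook lies at rest in its stand the way it lay: its origin within 15 mm of the seat and the end of its tine within 20 mm of its place (value of joint tray above 0.113 m and distance between hook and seat_grip below 0.015 m and distance between hook_tip and seat_tip below 0.02 m and linear speed of hook below 0.02 m/s); the robot touches nothing.
It fails at once if the hook presses hard (over 18 N) on the eye, rail or riser while the tray stands still under the ledge (contact force between hook and riser above 18 N and value of joint tray below 0.1 m and velocity of joint tray below 0.01 m/s).
It fails at once if the hook is forced against the riser, tray or eye (over 50 N) (contact force between hook and riser above 50 N).
It fails at once if a bystander is shifted by more than 30 mm (distance of any of tape, carton, brown_box, offcut, oil, screw_bin from where it was at the start of the episode above 0.03 m).
It also fails if it takes over 61 s, if anything falls off the work surface, if the arm or the gripper's body presses on something with over 40 N, if the wrist force passes 120 N, or if a joint passes its speed limit or range.

## Working session

There is one attempt and no reset: what is moved stays moved. The work goes in short steps, Python scripts to look and compute and a tool call to move; the robot and the scene stay as the last step left them, time stands still between calls to the robot, and variables do not carry over. Pictures are saved under pics/ and viewed, and the job is handed in when it is done.

Besides the shell and the picture viewer there is one more tool, called by a JSON object that holds its "method" and its "body", one argument or row to a line. arm_command: Moves the arm, as the interface text tells. Its arguments: {"type":"object","properties":{"steps":{"type":"array"},"force":{"type":"number"}},"required":["steps"]}

```bash
mkdir -p pics; python3 - <<'E'
from plant import *
import cv2
s=get_state();print(s)
for n in("side","top"):
    c=read_camera(n);f=c.pop("frame");print(n,c)
    cv2.imwrite(f"pics/{n}0.png",f[:,:,::-1])
E
```

```text
{'time': 0.0, 'qpos': array([-1.49799555e+00,  2.87227786e-01,  1.57817968e+00, -2.20512210e-05,
        1.27855794e+00, -1.50014876e-01]), 'dq': array([ 0.00076742,  0.00066429,  0.00133591,  0.00032766, -0.00118377,
        0.00045021]), 'joint_efforts': array([-1.51256780e-03, -4.05988848e+01, -2.92626446e+01, -2.44339353e-04,
        5.88604657e-03,  5.51477839e-06]), 'eef_pos': array([ 0.14912529, -0.6576555 ,  0.22990428]), 'tcp_rot': array([ 9.93799510e-01,  1.11180602e-01,  3.52445151e-05, -1.18589717e-03]), 'contact_force': array([ 0.09359857, -0.55099931,  0.7911522 ]), 'wrist_torque': array([-0.02700183, -0.00181595,  0.03996965]), 'opening': 0.9997015740559813}
side {'vfov': 54.8805748904897, 'cx': 284.93985997939524, 'cy': 211.98467646448773, 'position': array([0.31647537, 0.7340251 , 1.00568138]), 'rotation': array([-0.04816392,  0.33007668,  0.93394403, -0.12836732])}
top {'vfov': 54.63987068568655, 'cx': 281.07573912303343, 'cy': 211.95541105442493, 'position': array([0.33983079, 0.01338888, 1.15560678]), 'rotation': array([ 0.04985497, -0.07186041, -0.69378282,  0.7148538 ])}
```

View pics/side0.png

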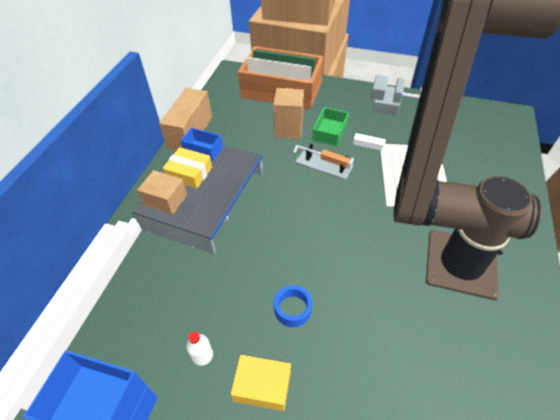

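View pics/top0.png

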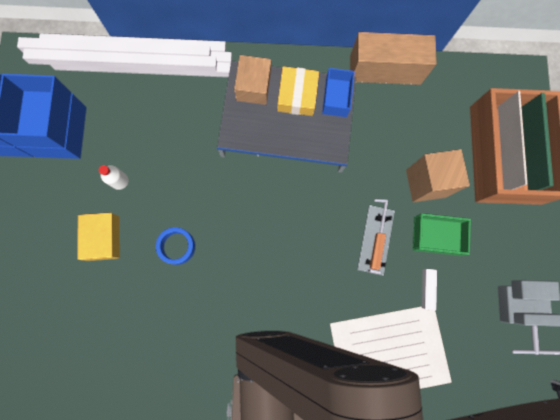

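```bash
cat > h.py <<'E'
import numpy as np, cv2
from scipy.spatial.transform import Rotation as R
from scipy.optimize import least_squares
def fl(c): return 210/np.tan(np.radians(c["vfov"]/2))
def proj(c,P):
    P=np.atleast_2d(P); q=R.from_quat(c["rotation"]).inv().apply(P-c["position"])
    f=fl(c); return np.c_[c["cx"]+f*q[:,0]/-q[:,2], c["cy"]-f*q[:,1]/-q[:,2]]
def onz(c,uv,z):
    uv=np.atleast_2d(uv).astype(float); f=fl(c)
    d=np.c_[(uv[:,0]-c["cx"])/f,-(uv[:,1]-c["cy"])/f,-np.ones(len(uv))]
    d=R.from_quat(c["rotation"]).apply(d); t=(z-c["position"][2])/d[:,2]
    return c["position"]+d*t[:,None]
E
python3 - <<'E'
from plant import *
from h import *
import pickle
cs={n:read_camera(n) for n in("side","top")}
pickle.dump(cs,open("c0.pkl","wb"))
def crop(n,x0,y0,w,h,k,o):
    f=cs[n]["frame"][y0:y0+h,x0:x0+w,::-1]
    cv2.imwrite(o,cv2.resize(f,None,fx=k,fy=k,interpolation=cv2.INTER_CUBIC))
crop("top",345,190,65,95,6,"pics/t_st.png")
crop("top",205,45,160,135,5,"pics/t_ri.png")
crop("side",285,135,80,50,9,"pics/s_st.png")
crop("side",125,140,150,120,5,"pics/s_ri.png")
E
```

```text
(no output)
```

View pics/t_st.png

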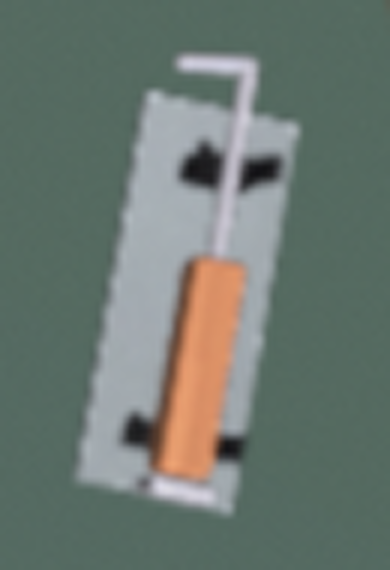

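View pics/t_ri.png

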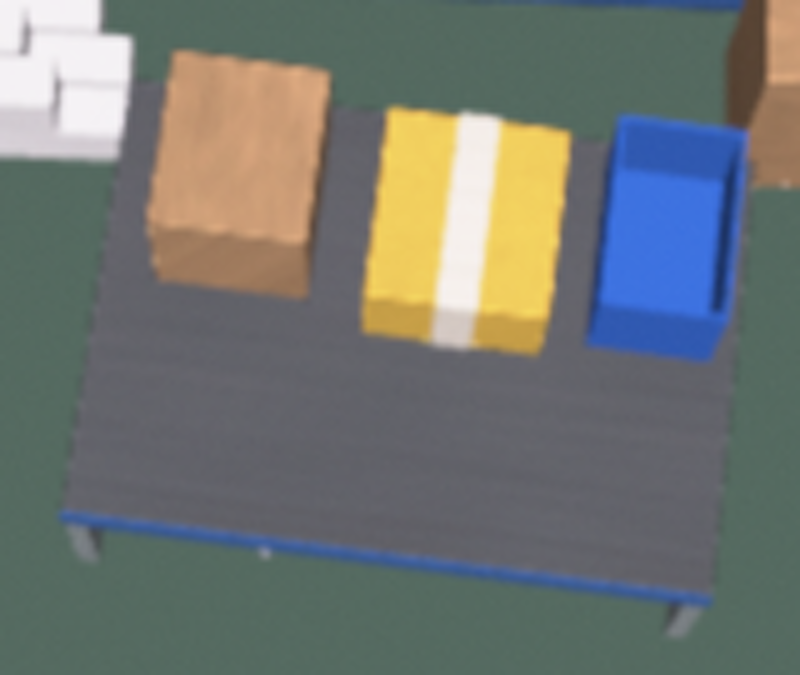

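View pics/s_st.png

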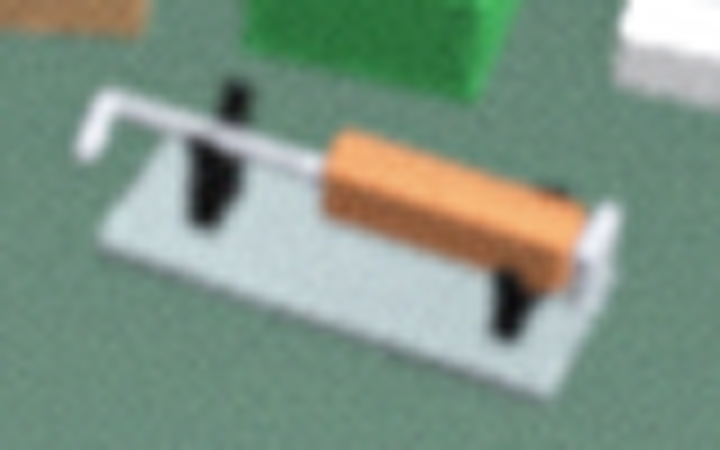

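View pics/s_ri.png

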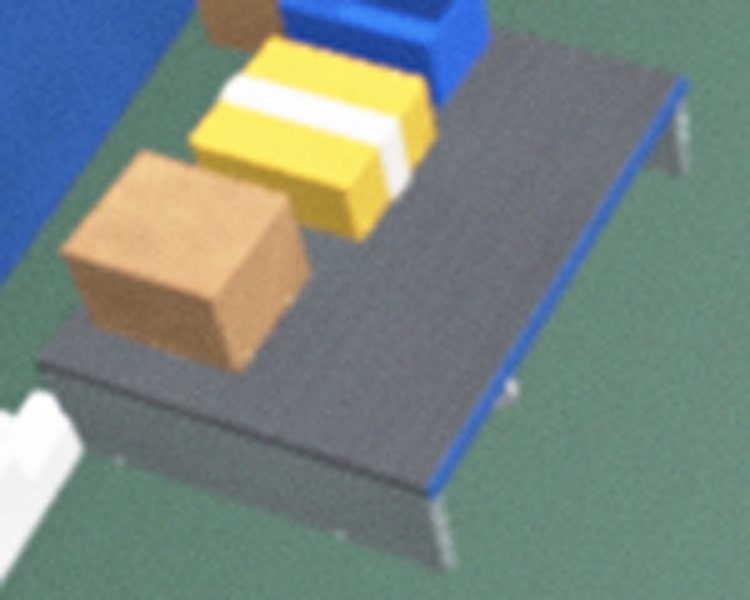

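```bash
python3 - <<'E'
from h import *
import pickle
cs=pickle.load(open("c0.pkl","rb")); T,S=cs["top"],cs["side"]
t=lambda x,y,ox,oy,k:((x-k/2+.5)/k+ox,(y-k/2+.5)/k+oy) 
# (pixel coordinates: centre convention)
def P(L,ox,oy,k): return np.array([((x+.5)/k-.5+ox,(y+.5)/k-.5+oy) for x,y in L])
tr=P([(62,512),(711,597),(62,521),(711,605)],205,45,5)
sr=P([(428,490),(687,78),(38,362)],125,140,5)
Rt=np.array([[0,180,87],[0,-180,87],[0,180,75],[0,-180,75]])/1e3
Rs=np.array([[0,180,87],[0,-180,87],[260,180,87]])/1e3
def W(p,L): return np.c_[R.from_euler('z',p[2]).apply(L)]+[p[0],p[1],0]
def fit(lt,tp,ls,sp,p0,w=(1,1)):
    f=lambda p:np.r_[(proj(T,W(p,lt))-tp).ravel()*w[0],(proj(S,W(p,ls))-sp).ravel()*w[1]]
    r=least_squares(f,p0);print(r.x,np.round(r.fun.reshape(-1,2),2).tolist());return r.x
for w in((1,1),(1,0.001),(.001,1)): pr=fit(Rt,tr,Rs,sr,[.65,.0,0],w)
pr=fit(Rt,tr,Rs,sr,[.65,.0,0])
# stand: plate corners z=8mm top
ts=P([(152,92),(298,127),(230,513),(80,480)],345,190,6)
ss=P([(168,138),(100,238),(548,397),(617,278)],285,135,9)
# top view: hook points up; left(+y) -> (125,+37.5)
Ls=np.array([[125,37.5,8],[125,-37.5,8],[-65,-37.5,8],[-65,37.5,8]])/1e3
Lss=np.array([[125,37.5,8],[-65,37.5,8]])/1e3
for w in((1,1),(1,0.001),(.001,1)): ps=fit(Ls,ts,Lss,ss[[1,2]],[.5,-.2,0],w)
ps=fit(Ls,ts,Lss,ss[[1,2]],[.5,-.2,0])
# hook
th=P([(178,64),(254,62),(160,476),(212,478),(243,264)],345,190,6)
print("tip",onz(T,th[0],.045),W(ps,np.array([[.135,.03,.045]])),"corner",onz(T,th[1],.045),W(ps,np.array([[.140,0,.045]])))
sh=P([(88,155),(105,98)],285,135,9)
print(onz(S,sh,.045))
print("hand rear L,R top z59", onz(T,th[2:4],.059),"front R",onz(T,th[4],.059))
# eye spot
et=P([(265,552)],205,45,5);es=P([(510,388)],125,140,5)
for z in (.03,.035,.042,.05,.055,.06,.065):
  a=R.from_euler('z',-pr[2]).apply(onz(T,et,z)-[pr[0],pr[1],0]);b=R.from_euler('z',-pr[2]).apply(onz(S,es,z)-[pr[0],pr[1],0])
  print(z,a.round(4),b.round(4))
E
```

```text
[ 0.68151009 -0.01572754 -0.09606419] [[-0.43, 0.63], [0.32, 0.51], [0.1, 0.25], [-0.51, 0.15], [-0.05, -0.18], [-0.56, -0.86], [-0.87, -0.59]]
[ 0.68262617 -0.0160482  -0.09695482] [[-0.28, 0.18], [0.44, 0.18], [0.25, -0.19], [-0.4, -0.18], [-0.0, -0.0], [-0.0, -0.0], [-0.0, -0.0]]
[ 0.67916398 -0.01402903 -0.09960568] [[-0.0, 0.0], [-0.0, 0.0], [-0.0, 0.0], [-0.0, 0.0], [0.3, 0.42], [0.14, -0.34], [-0.44, -0.28]]
[ 0.68151009 -0.01572754 -0.09606419] [[-0.43, 0.63], [0.32, 0.51], [0.1, 0.25], [-0.51, 0.15], [-0.05, -0.18], [-0.56, -0.86], [-0.87, -0.59]]
[ 0.4391775  -0.28796813 -0.19279601] [[-0.5, 0.08], [0.45, -0.05], [0.36, 0.41], [-0.66, 0.02], [-0.49, -0.24], [0.02, -0.51]]
[ 0.43953023 -0.28824721 -0.19201916] [[-0.44, -0.03], [0.51, -0.18], [0.48, 0.28], [-0.54, -0.09], [-0.0, -0.0], [-0.0, -0.0]]
[ 0.43768351 -0.28601767 -0.20509474] [[-0.0, 0.0], [0.0, 0.0], [-0.0, 0.0], [-0.0, 0.0], [-0.15, -0.1], [0.14, 0.08]]
[ 0.4391775  -0.28796813 -0.19279601] [[-0.5, 0.08], [0.45, -0.05], [0.36, 0.41], [-0.66, 0.02], [-0.49, -0.24], [0.02, -0.51]]
tip [[ 0.57571155 -0.27964844  0.045     ]] [[ 0.57742438 -0.28439048  0.045     ]] corner [[ 0.57788578 -0.31558529  0.045     ]] [[ 0.57658362 -0.31479267  0.045     ]]
[[ 0.57395897 -0.28010728  0.045     ]
 [ 0.57594716 -0.31341173  0.045     ]]
hand rear L,R top z59 [[ 0.38355989 -0.26544761  0.059     ]
 [ 0.38333103 -0.28897909  0.059     ]] front R [[ 0.48056076 -0.30468745  0.059     ]]
0.03 [[0.0122 0.0701 0.03  ]] [[0.0156 0.0611 0.03  ]]
0.035 [[0.0106 0.0698 0.035 ]] [[0.0133 0.0645 0.035 ]]
0.042 [[0.0084 0.0693 0.042 ]] [[0.0101 0.0691 0.042 ]]
0.05 [[0.0058 0.0688 0.05  ]] [[0.0064 0.0745 0.05  ]]
0.055 [[0.0043 0.0685 0.055 ]] [[0.0041 0.0778 0.055 ]]
0.06 [[0.0027 0.0682 0.06  ]] [[0.0018 0.0811 0.06  ]]
0.065 [[0.0011 0.0678 0.065 ]] [[-0.0005  0.0845  0.065 ]]
```

```bash
cat >> h.py <<'E'
RI=(0.6815,-0.0157,-0.097); ST=(0.4392,-0.2880,-0.193)
def fr(p,L): return R.from_euler('z',p[2]).apply(np.array(L,float))+[p[0],p[1],0]
def go(xyz,yaw):
    from plant import get_state
    s=get_state(); r=R.from_quat(s["tcp_rot"])
    tgt=R.from_euler('z',yaw)*R.from_quat([1,0,0,0])
    print("now",s["eef_pos"].round(4),"t",round(s["time"],2),"F",s["contact_force"].round(2),"op",round(s["opening"],3))
    print("turn",(r.inv()*tgt).as_rotvec().round(4),"shift",r.inv().apply(np.array(xyz)-s["eef_pos"]).round(4), "world",np.round(xyz,4))
def inriser(off=0):
    from plant import get_state
    s=get_state(); r=R.from_quat(s["tcp_rot"])
    x=r.as_matrix()
    o=s["eef_pos"]-x[:,2]*0.019
    q=R.from_euler('z',-RI[2]).apply(o-[RI[0],RI[1],0])
    print("t",round(s["time"],2),"grasp in riser",q.round(4),"yaw err",round(np.arctan2(x[1,0],x[0,0])-RI[2],4),"tilt",x[2,:2].round(4),"F riser",R.from_euler('z',-RI[2]).apply(s["contact_force"]).round(2),"tq",s["wrist_torque"].round(2),"op",round(s["opening"],3))
E
python3 - <<'E'
from h import *
go([ST[0],ST[1],.14],ST[2])
E
```

```text
now [ 0.1491 -0.6579  0.2304] t 0.2 F [0.32 0.05 0.23] op 1.002
turn [-1.600e-03  1.000e-04  4.158e-01] shift [ 0.3646 -0.2965  0.0909] world [ 0.4392 -0.288   0.14  ]
```

{"method": "arm_command", "body": {
  "steps": [
    [[0,0,0.04],[0.036,-0.03,0],1],
    [[0,0,0.08],[0.073,-0.059,0],1],
    [[0,0,0.125],[0.109,-0.089,0.01],1],
    [[0,0,0.166],[0.146,-0.119,0.02],1],
    [[0,0,0.208],[0.182,-0.148,0.03],1],
    [[0,0,0.25],[0.219,-0.178,0.04],1],
    [[0,0,0.291],[0.255,-0.208,0.05],1],
    [[0,0,0.333],[0.292,-0.237,0.065],1],
    [[0,0,0.374],[0.328,-0.267,0.08],1],
    [[-0.0016,0,0.416],[0.3646,-0.2965,0.091],1],
    [[-0.0016,0,0.416],[0.3646,-0.2965,0.091],1],
    [[-0.0016,0,0.416],[0.3646,-0.2965,0.091],1]
  ]
}}

```text
time: 1.7
eef_pos: [0.4392, -0.2883, 0.1401]
tcp_rot: [0.995, -0.096, -0.0, 0.0]
contact_force: [-0.6, -0.3, 0.7]
opening: 1.002
```

```bash
python3 - <<'E'
from h import *
from plant import *
go([ST[0],ST[1],.026],ST[2])
cs={n:read_camera(n) for n in("side","top")}
f=cs["side"]["frame"][110:210,260:380,::-1]
g=cs["top"]["frame"][180:290,330:450,::-1]
cv2.imwrite("pics/pre.png",np.hstack([cv2.resize(f,(400,333),interpolation=2),cv2.resize(g,(363,333),interpolation=2)]))
E
```

```text
now [ 0.4392 -0.2883  0.1401] t 1.7 F [-0.63 -0.31  0.65] op 1.002
turn [0.0006 0.0001 0.0007] shift [-0.     -0.0003  0.1141] world [ 0.4392 -0.288   0.026 ]
```

View pics/pre.png

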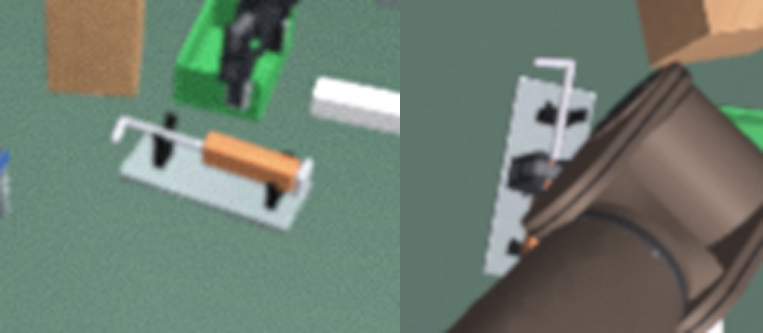

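{"method": "arm_command", "body": {
  "steps": [
    [[0,0,0],[0,0,0.04],1],
    [[0,0,0],[0,0,0.08],1],
    [[0,0,0],[0,0,0.1],1],
    [[0,0,0],[0,0,0.114],1],
    [[0,0,0],[0,0,0.114],1],
    [[0,0,0],[0,0,0.114],1]
  ],
  "force": 60
}}

```text
time: 2.55
eef_pos: [0.4396, -0.2902, 0.0276]
tcp_rot: [0.995, -0.097, 0.001, 0.001]
contact_force: [0.7, -0.6, 0.9]
opening: 1.001
```

```bash
python3 - <<'E'
from h import *
from plant import *
go([ST[0],ST[1],.026],ST[2])
cs={n:read_camera(n) for n in("side","top")}
f=cs["side"]["frame"][110:210,260:380,::-1]
g=cs["top"]["frame"][180:290,330:450,::-1]
cv2.imwrite("pics/pre2.png",np.hstack([cv2.resize(f,(400,333),interpolation=2),cv2.resize(g,(363,333),interpolation=2)]))
E
```

```text
now [ 0.4396 -0.2902  0.0276] t 2.55 F [ 0.68 -0.62  0.9 ] op 1.001
turn [ 0.0021 -0.0025 -0.0018] shift [-0.0008 -0.0021  0.0016] world [ 0.4392 -0.288   0.026 ]
```

View pics/pre2.png

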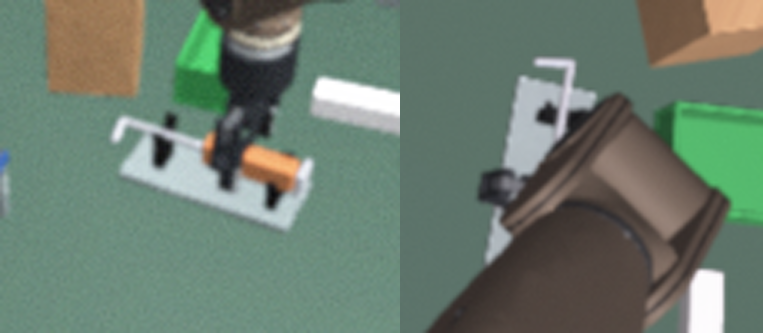

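{"method": "arm_command", "body": {
  "steps": [
    [[0.002,-0.0025,-0.002],[-0.001,-0.002,0.0016],1],
    [[0.002,-0.0025,-0.002],[-0.001,-0.002,0.0016],0],
    [[0.002,-0.0025,-0.002],[-0.001,-0.002,0.0016],-1],
    [[0.002,-0.0025,-0.002],[-0.001,-0.002,0.0016],-1],
    [[0.002,-0.0025,-0.002],[-0.001,-0.002,0.0016],-1],
    [[0.002,-0.0025,-0.002],[-0.001,-0.002,0.0016],-1],
    [[0.002,-0.0025,-0.002],[-0.001,-0.002,0.0016],-1],
    [[0.002,-0.0025,-0.002],[-0.001,-0.002,0.0016],-1]
  ],
  "force": 60
}}

```text
time: 3.65
eef_pos: [0.4393, -0.288, 0.0263]
tcp_rot: [0.995, -0.096, 0.0, 0.0]
contact_force: [-0.3, -0.5, 1.2]
opening: 0.276
```

```bash
python3 - <<'E'
from h import *
from plant import *
print(get_state()["wrist_torque"])
go([ST[0],ST[1],.126],ST[2])
cs={n:read_camera(n) for n in("side","top")}
f=cs["side"]["frame"][110:210,260:380,::-1]
g=cs["top"]["frame"][180:290,330:450,::-1]
cv2.imwrite("pics/pre3.png",np.hstack([cv2.resize(f,(400,333),interpolation=2),cv2.resize(g,(363,333),interpolation=2)]))
E
```

```text
[ 0.04103924 -0.03757315  0.06089871]
now [ 0.4393 -0.288   0.0263] t 3.65 F [-0.33 -0.54  1.19] op 0.276
turn [ 0.0004 -0.0006  0.0005] shift [-0.      0.0001 -0.0997] world [ 0.4392 -0.288   0.126 ]
```

View pics/pre3.png

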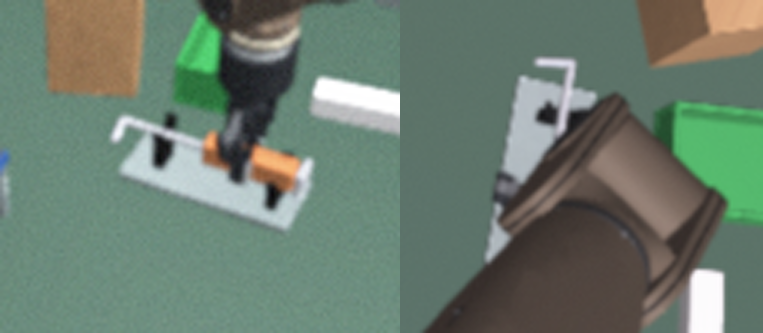

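{"method": "arm_command", "body": {
  "steps": [
    [[0,0,0],[0,0,-0.02],-1],
    [[0,0,0],[0,0,-0.05],-1],
    [[0,0,0],[0,0,-0.08],-1],
    [[0,0,0],[0,0,-0.1],-1],
    [[0,0,0],[0,0,-0.1],-1]
  ]
}}

```text
time: 4.38
eef_pos: [0.4397, -0.2884, 0.1272]
tcp_rot: [0.995, -0.096, 0.001, 0.001]
contact_force: [-0.8, -0.7, -2.7]
opening: 0.268
```

```bash
python3 - <<'E'
from h import *
from plant import *
print(get_state()["wrist_torque"],get_state()["qpos"].round(3))
# pre-insert: hook origin in riser frame (-0.20,0.025)
p=fr(RI,[-.20,.022,0]); go([p[0],p[1],.126],RI[2])
cs={n:read_camera(n) for n in("side","top")}
for n in cs: cv2.imwrite(f"pics/l_{n}.png",cs[n]["frame"][:,:,::-1])
E
```

```text
[ 0.0060556  -0.00604058 -0.06088182] [-0.774  0.069  2.028 -0.     1.041  0.99 ]
now [ 0.4397 -0.2884  0.1272] t 4.38 F [-0.76 -0.66 -2.72] op 0.268
turn [ 0.002  -0.0026 -0.0954] shift [-0.016  -0.3168  0.0006] world [0.4846 0.0256 0.126 ]
```

View pics/l_side.png

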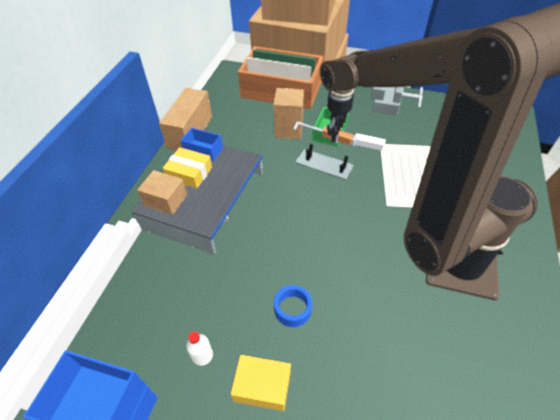

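{"method": "arm_command", "body": {
  "steps": [
    [[0,0,-0.01],[0,-0.03,0],-1],
    [[0,0,-0.03],[-0.003,-0.075,0],-1],
    [[0,0,-0.04],[-0.006,-0.125,0],-1],
    [[0,0,-0.055],[-0.008,-0.175,0],-1],
    [[0,0,-0.07],[-0.011,-0.225,0],-1],
    [[0,0,-0.085],[-0.014,-0.275,0],-1],
    [[0.002,-0.0026,-0.0954],[-0.016,-0.305,0.001],-1],
    [[0.002,-0.0026,-0.0954],[-0.016,-0.3168,0.02],-1],
    [[0.002,-0.0026,-0.0954],[-0.016,-0.3168,0.05],-1],
    [[0.002,-0.0026,-0.0954],[-0.016,-0.3168,0.08],-1],
    [[0.002,-0.0026,-0.0954],[-0.016,-0.3168,0.103],-1],
    [[0.002,-0.0026,-0.0954],[-0.016,-0.3168,0.103],-1]
  ]
}}

```text
time: 5.98
eef_pos: [0.4798, 0.0274, 0.0187]
tcp_rot: [0.999, -0.049, -0.006, -0.002]
contact_force: [0.1, 0.8, -2.0]
opening: 0.271
```

```bash
python3 - <<'E'
from h import *
from plant import *
inriser()
p=fr(RI,[-.106,.022,0]); go([p[0],p[1],.023],RI[2])
cs={n:read_camera(n) for n in("side","top")}
import pickle;pickle.dump(cs,open("c1.pkl","wb"))
f=cs["side"]["frame"][140:260,150:320,::-1]
g=cs["top"]["frame"][130:240,190:350,::-1]
cv2.imwrite("pics/in1.png",np.vstack([cv2.resize(f,None,fx=3,fy=3,interpolation=2)[:270,:480],cv2.resize(g,None,fx=3,fy=3,interpolation=2)]))
E
```

```text
t 5.97 grasp in riser [-0.2047  0.0233  0.0377] yaw err -0.0001 tilt [-0.0123 -0.0035] F riser [ 0.04  0.82 -2.01] tq [-0.01 -0.01  0.01] op 0.271
now [0.4798 0.0274 0.0187] t 5.97 F [ 0.12  0.82 -2.01] op 0.271
turn [-0.0035  0.0123 -0.0001] shift [ 0.0989  0.0013 -0.0056] world [0.5781 0.0165 0.023 ]
```

View pics/in1.png

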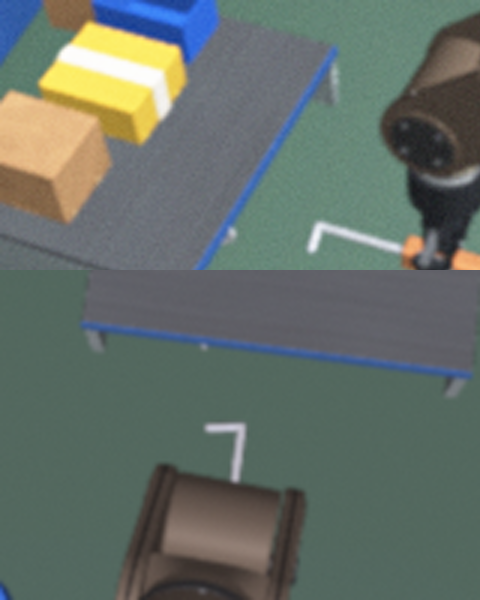

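```bash
python3 - <<'E'
from h import *
import pickle
cs=pickle.load(open("c1.pkl","rb"))
def inr(c,uv,z): return (R.from_euler('z',-RI[2]).apply(onz(c,uv,z)-[RI[0],RI[1],0])*1e3).round(1)
print("tip,corner top",inr(cs["top"],[((205.5/3+190-.3),(158/3+130-.3)),(244/3+190-.3,158/3+130-.3)],.041))
print("tip,corner side",inr(cs["side"],[((312/3+150-.3),(248/3+140-.3)),(320/3+150-.3,227/3+140-.3)],.041))
E
```

```text
tip,corner top [[-70.5  57.   41. ]
 [-65.8  21.2  41. ]]
tip,corner side [[-74.5  56.9  41. ]
 [-71.1  29.4  41. ]]
```

{"method": "arm_command", "body": {
  "steps": [
    [[-0.0035,0.012,0],[0,0.005,-0.005],-1],
    [[-0.0035,0.012,0],[0.015,0.005,-0.005],-1],
    [[-0.0035,0.012,0],[0.03,0.005,-0.005],-1],
    [[-0.0035,0.012,0],[0.045,0.005,-0.005],-1],
    [[-0.0035,0.012,0],[0.055,0.005,-0.005],-1],
    [[-0.0035,0.012,0],[0.055,0.005,-0.005],-1],
    [[-0.0035,0.012,0],[0.055,0.005,-0.005],-1]
  ]
}}

```text
time: 6.95
eef_pos: [0.5364, 0.0167, 0.0259]
tcp_rot: [0.999, -0.048, 0.003, 0.0]
contact_force: [-1.1, -0.1, -2.9]
opening: 0.272
```

```bash
python3 - <<'E'
from h import *
from plant import *
inriser()
cs={n:read_camera(n) for n in("side","top")}
import pickle;pickle.dump(cs,open("c2.pkl","wb"))
f=cs["side"]["frame"][170:240,200:300,::-1]
g=cs["top"]["frame"][140:200,220:320,::-1]
cv2.imwrite("pics/in2.png",np.vstack([cv2.resize(f,None,fx=4,fy=4,interpolation=2),cv2.resize(g,None,fx=4,fy=4,interpolation=2)]))
E
```

```text
t 6.95 grasp in riser [-0.1477  0.0182  0.0449] yaw err 0.0 tilt [0.0051 0.0003] F riser [-1.05 -0.18 -2.92] tq [0.05 0.05 0.03] op 0.272
```

View pics/in2.png

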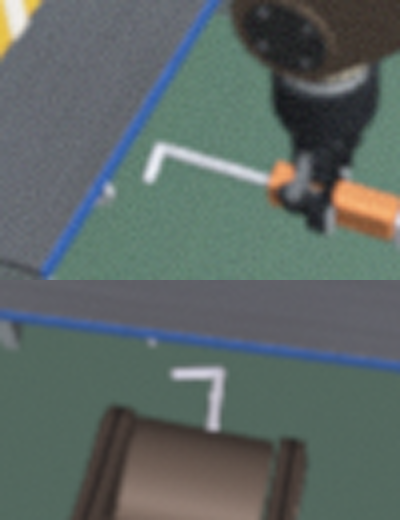

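{"method": "arm_command", "body": {
  "steps": [
    [[0,-0.005,0],[0.008,0,0.003],-1],
    [[0,-0.005,0],[0.016,0,0.003],-1],
    [[0,-0.005,0],[0.024,0,0.003],-1],
    [[0,-0.005,0],[0.032,0,0.003],-1],
    [[0,-0.005,0],[0.039,0,0.003],-1],
    [[0,-0.005,0],[0.042,0,0.003],-1],
    [[0,-0.005,0],[0.042,0,0.003],-1],
    [[0,-0.005,0],[0.042,0,0.003],-1]
  ]
}}

```text
time: 8.05
eef_pos: [0.5777, 0.0128, 0.023]
tcp_rot: [0.999, -0.049, -0.0, 0.0]
contact_force: [-0.6, 0.1, -2.6]
opening: 0.271
```

```bash
python3 - <<'E'
from h import *
inriser()
E
```

```text
t 8.05 grasp in riser [-0.106   0.0183  0.042 ] yaw err -0.0001 tilt [-0.0001  0.0002] F riser [-0.6   0.04 -2.57] tq [ 0.   -0.01  0.03] op 0.271
```

{"method": "arm_command", "body": {
  "steps": [
    [[0,0,0],[0,-0.003,0],-1],
    [[0,0,0],[0,-0.006,0],-1],
    [[0,0,0],[0,-0.009,0],-1],
    [[0,0,0],[0,-0.011,0],-1],
    [[0,0,0],[0,-0.011,0],-1]
  ]
}}

```text
time: 8.68
eef_pos: [0.5788, 0.0239, 0.0231]
tcp_rot: [0.999, -0.048, -0.0, 0.0]
contact_force: [-0.7, -0.1, -1.5]
opening: 0.272
```

{"method": "arm_command", "body": {
  "steps": [
    [[0,0,0],[0,-0.002,0],-1],
    [[0,0,0],[0,-0.004,0],-1],
    [[0,0,0],[0,-0.004,0],-1]
  ]
}}

```text
time: 9.05
eef_pos: [0.5792, 0.028, 0.023]
tcp_rot: [0.999, -0.048, -0.0, 0.0]
contact_force: [0.4, 0.2, -2.9]
opening: 0.272
```

```bash
python3 - <<'E'
from h import *
inriser()
E
```

```text
t 9.05 grasp in riser [-0.1061  0.0336  0.042 ] yaw err 0.0006 tilt [-0.0001  0.0003] F riser [ 0.42  0.27 -2.87] tq [0.   0.   0.01] op 0.272
```

{"method": "arm_command", "body": {
  "steps": [
    [[0,0,0],[0,-0.002,0],-1],
    [[0,0,0],[0,-0.004,0],-1],
    [[0,0,0],[0,-0.005,0],-1],
    [[0,0,0],[0,-0.005,0],-1]
  ]
}}

```text
time: 9.55
eef_pos: [0.5797, 0.0331, 0.023]
tcp_rot: [0.999, -0.048, -0.0, 0.0]
contact_force: [-0.3, -0.4, -1.8]
opening: 0.269
```

{"method": "arm_command", "body": {
  "steps": [
    [[0,0,0],[0,-0.002,0],-1],
    [[0,0,0],[0,-0.004,0],-1],
    [[0,0,0],[0,-0.006,0],-1],
    [[0,0,0],[0,-0.007,0],-1],
    [[0,0,0],[0,-0.007,0],-1]
  ]
}}

```text
time: 10.18
eef_pos: [0.5804, 0.0401, 0.023]
tcp_rot: [0.999, -0.048, -0.0, 0.0]
contact_force: [-1.0, 0.1, -1.7]
opening: 0.27
```

```bash
python3 - <<'E'
from h import *
from plant import *
inriser()
cs={n:read_camera(n) for n in("side","top")}
f=cs["side"]["frame"][170:240,200:300,::-1]
g=cs["top"]["frame"][140:200,220:320,::-1]
cv2.imwrite("pics/in3.png",np.vstack([cv2.resize(f,None,fx=4,fy=4,interpolation=2),cv2.resize(g,None,fx=4,fy=4,interpolation=2)]))
E
```

```text
t 10.18 grasp in riser [-0.1061  0.0458  0.042 ] yaw err 0.0009 tilt [-0.0001  0.0003] F riser [-0.99 -0.02 -1.73] tq [ 0.03  0.02 -0.02] op 0.27
```

View pics/in3.png

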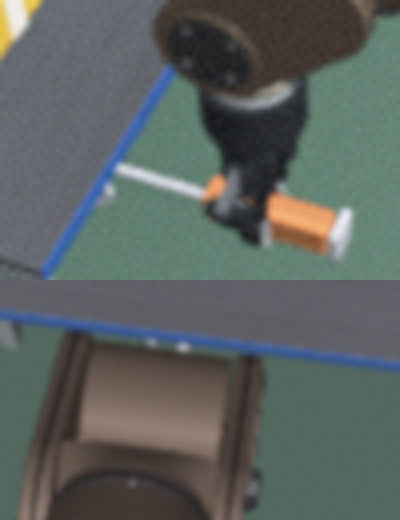

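{"method": "arm_command", "body": {
  "steps": [
    [[0,0,0],[0,-0.002,0],-1],
    [[0,0,0],[0,-0.004,0],-1],
    [[0,0,0],[-0.003,-0.004,0],-1],
    [[0,0,0],[-0.006,-0.004,0],-1],
    [[0,0,0],[-0.009,-0.004,0],-1],
    [[0,0,0],[-0.012,-0.004,0],-1],
    [[0,0,0],[-0.015,-0.004,0],-1],
    [[0,0,0],[-0.018,-0.004,0],-1]
  ]
}}

```text
time: 11.28
eef_pos: [0.5637, 0.0457, 0.0234]
tcp_rot: [0.999, -0.048, 0.001, 0.0]
contact_force: [4.9, -0.9, -2.9]
opening: 0.273
```

```bash
python3 - <<'E'
from h import *
inriser()
E
```

```text
t 11.28 grasp in riser [-0.1232  0.0497  0.0424] yaw err 0.0005 tilt [0.0025 0.0002] F riser [ 4.95 -0.41 -2.86] tq [-0.04 -0.43  0.02] op 0.273
```

{"method": "arm_command", "body": {
  "steps": [
    [[0,0,0],[-0.004,0,0],-1],
    [[0,0,0],[-0.009,0,0],-1],
    [[0,0,0],[-0.015,0,0],-1],
    [[0,0,0],[-0.021,0,0],-1],
    [[0,0,0],[-0.027,0,0],-1],
    [[0,0,0],[-0.033,0,0],-1],
    [[0,0,0],[-0.039,0,0],-1],
    [[0,0,0],[-0.045,0,0],-1],
    [[0,0,0],[-0.051,0,0],-1],
    [[0,0,0],[-0.057,0,0],-1],
    [[0,0,0],[-0.063,0,0],-1],
    [[0,0,0],[-0.069,0,0],-1]
  ]
}}

```text
time: 12.78
eef_pos: [0.4947, 0.0524, 0.0233]
tcp_rot: [0.999, -0.048, 0.001, 0.0]
contact_force: [3.9, 0.1, -3.8]
opening: 0.274
```

```bash
python3 - <<'E'
from h import *
from plant import *
inriser()
cs={n:read_camera(n) for n in("side","top")}
f=cs["side"]["frame"][150:250,180:320,::-1]
g=cs["top"]["frame"][120:220,200:340,::-1]
cv2.imwrite("pics/in4.png",np.vstack([cv2.resize(f,None,fx=3,fy=3,interpolation=2),cv2.resize(g,None,fx=3,fy=3,interpolation=2)]))
E
```

```text
t 12.78 grasp in riser [-0.1925  0.0497  0.0423] yaw err 0.0006 tilt [0.0028 0.0002] F riser [ 3.9   0.46 -3.8 ] tq [ 0.01 -0.49 -0.01] op 0.274
```

View pics/in4.png

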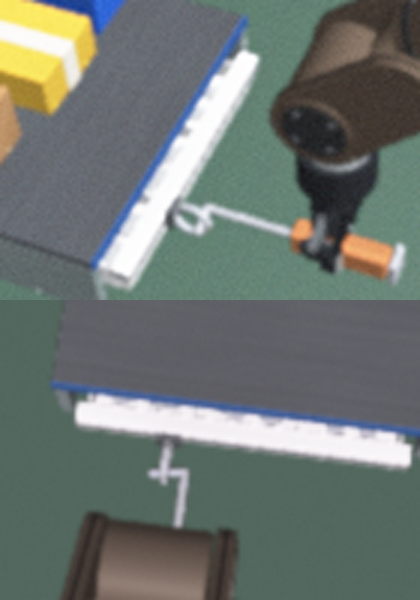

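{"method": "arm_command", "body": {
  "steps": [
    [[0,0,0],[-0.004,0,0],-1],
    [[0,0,0],[-0.009,0,0],-1],
    [[0,0,0],[-0.014,0,0],-1],
    [[0,0,0],[-0.019,0,0],-1],
    [[0,0,0],[-0.024,0,0],-1],
    [[0,0,0],[-0.028,0,0],-1],
    [[0,0,0],[-0.031,0,0],-1],
    [[0,0,0],[-0.034,0,0],-1]
  ]
}}

```text
time: 13.88
eef_pos: [0.46, 0.0557, 0.0232]
tcp_rot: [0.999, -0.048, 0.001, 0.0]
contact_force: [3.8, 1.1, -2.1]
opening: 0.272
```

{"method": "arm_command", "body": {
  "steps": [
    [[0,0,0],[-0.0015,0,0],-1],
    [[0,0,0],[-0.003,0,0],-1],
    [[0,0,0],[-0.0045,0,0],-1]
  ]
}}

```text
time: 14.25
eef_pos: [0.4569, 0.0561, 0.0236]
tcp_rot: [0.999, -0.048, 0.002, 0.0]
contact_force: [9.3, 1.0, -6.3]
opening: 0.272
```

```bash
python3 - <<'E'
from h import *
inriser()
E
```

```text
t 14.25 grasp in riser [-0.2306  0.0497  0.0426] yaw err 0.0005 tilt [0.0049 0.0001] F riser [ 9.12  1.86 -6.33] tq [ 0.01 -1.04 -0.01] op 0.272
```

{"method": "arm_command", "body": {
  "steps": [
    [[0,0,0],[-0.0015,0,0],-1],
    [[0,0,0],[-0.0025,0,0],-1],
    [[0,0,0],[-0.0025,0,0],-1]
  ]
}}

```text
time: 14.62
eef_pos: [0.4569, 0.0562, 0.0242]
tcp_rot: [0.999, -0.048, 0.006, 0.0]
contact_force: [12.1, 1.3, -8.0]
opening: 0.271
```

```bash
python3 - <<'E'
from h import *
from plant import *
inriser()
cs={n:read_camera(n) for n in("side","top")}
f=cs["side"]["frame"][150:250,180:320,::-1]
g=cs["top"]["frame"][120:220,200:340,::-1]
cv2.imwrite("pics/in5.png",np.vstack([cv2.resize(f,None,fx=3,fy=3,interpolation=2),cv2.resize(g,None,fx=3,fy=3,interpolation=2)]))
# expected rail front-face top edge ends at joint 0.125
L=np.array([[.064-.125,.158,.052],[.064-.125,-.158,.052]])
for j in(.113,.119,.125):
  L[:,0]=.064-j
  print(j,((proj(cs["top"],fr(RI,L))-[200,120]+.5)*3+[0,300]).round(1).tolist(),((proj(cs["side"],fr(RI,L))-[180,150]+.5)*3).round(1).tolist())
E
```

```text
t 14.62 grasp in riser [-0.2307  0.0498  0.0432] yaw err 0.0003 tilt [ 0.0111 -0.0004] F riser [11.94  2.5  -8.01] tq [ 0.15 -1.12  0.06] op 0.271
0.113 [[71.3, 449.5], [407.3, 493.1]] [[153.9, 282.6], [280.4, 61.8]]
0.119 [[70.4, 455.7], [406.6, 499.3]] [[159.6, 284.5], [285.4, 63.2]]
0.125 [[69.4, 461.9], [406.0, 505.5]] [[165.3, 286.4], [290.5, 64.6]]
```

View pics/in5.png

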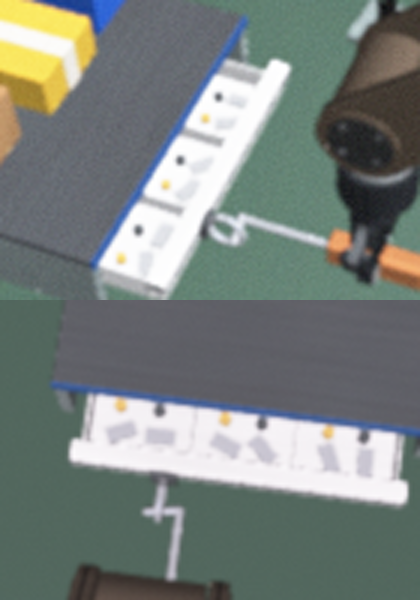

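{"method": "arm_command", "body": {
  "steps": [
    [[0,-0.011,0],[0.003,0,0.001],-1],
    [[0,-0.011,0],[0.006,0,0.001],-1],
    [[0,-0.011,0],[0.01,0,0.001],-1],
    [[0,-0.011,0],[0.01,0,0.001],-1],
    [[0,-0.011,0],[0.01,0,0.001],-1]
  ]
}}

```text
time: 15.35
eef_pos: [0.4664, 0.0552, 0.023]
tcp_rot: [0.999, -0.048, -0.0, -0.0]
contact_force: [-0.8, 0.5, -1.7]
opening: 0.272
```

```bash
python3 - <<'E'
from h import *
inriser()
E
```

```text
t 15.35 grasp in riser [-0.221   0.0498  0.042 ] yaw err 0.0003 tilt [-0.001  -0.0004] F riser [-0.82  0.41 -1.74] tq [0.01 0.05 0.02] op 0.272
```

Free in the hole. Slide out sideways.

{"method": "arm_command", "body": {
  "steps": [
    [[0,0,0],[0,0.004,0],-1],
    [[0,0,0],[0,0.008,0],-1],
    [[0,0,0],[0,0.013,0],-1],
    [[0,0,0],[0,0.019,0],-1],
    [[0,0,0],[0,0.026,0],-1],
    [[0,0,0],[0,0.034,0],-1],
    [[0,0,0],[0,0.042,0],-1],
    [[0,0,0],[0,0.045,0],-1],
    [[0,0,0],[0,0.045,0],-1]
  ]
}}

```text
time: 16.48
eef_pos: [0.4621, 0.0102, 0.0231]
tcp_rot: [0.999, -0.049, -0.0, -0.0]
contact_force: [-0.5, -1.0, -0.4]
opening: 0.276
```

```bash
python3 - <<'E'
from h import *
from plant import *
inriser()
go([.4393,-.288,.1272],ST[2])
cs={n:read_camera(n) for n in("side","top")}
f=cs["side"]["frame"][150:250,180:320,::-1]
g=cs["top"]["frame"][120:220,200:340,::-1]
cv2.imwrite("pics/in6.png",np.vstack([cv2.resize(f,None,fx=3,fy=3,interpolation=2),cv2.resize(g,None,fx=3,fy=3,interpolation=2)]))
E
```

```text
t 16.48 grasp in riser [-0.2209  0.0045  0.0421] yaw err -0.0003 tilt [-0.001  -0.0004] F riser [-0.43 -1.07 -0.39] tq [-0.04 -0.04 -0.01] op 0.276
now [0.4621 0.0102 0.0231] t 16.48 F [-0.53 -1.03 -0.39] op 0.276
turn [-0.0004  0.001   0.0957] shift [ 0.0062  0.299  -0.1043] world [ 0.4393 -0.288   0.1272]
```

View pics/in6.png

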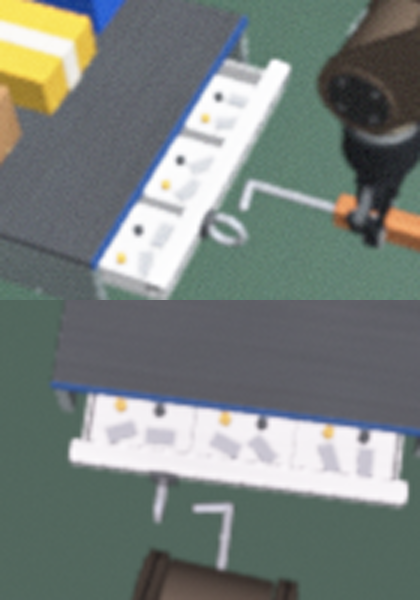

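{"method": "arm_command", "body": {
  "steps": [
    [[0,0,0],[0,0,-0.03],-1],
    [[0,0,0],[0,0,-0.07],-1],
    [[0,0,0],[0,0.01,-0.1],-1],
    [[0,0,0.01],[0,0.05,-0.104],-1],
    [[0,0,0.03],[0.001,0.1,-0.104],-1],
    [[0,0,0.045],[0.002,0.15,-0.104],-1],
    [[0,0,0.06],[0.003,0.2,-0.104],-1],
    [[0,0,0.08],[0.005,0.25,-0.104],-1],
    [[0,0.001,0.0957],[0.006,0.285,-0.104],-1],
    [[0,0.001,0.0957],[0.0062,0.299,-0.1043],-1],
    [[0,0.001,0.0957],[0.0062,0.299,-0.1043],-1],
    [[0,0.001,0.0957],[0.0062,0.299,-0.1043],-1]
  ]
}}

```text
time: 18.08
eef_pos: [0.4394, -0.2863, 0.1268]
tcp_rot: [0.995, -0.095, -0.0, -0.001]
contact_force: [-0.5, 0.2, -2.8]
opening: 0.276
```

```bash
python3 - <<'E'
from h import *
from plant import *
go([.4393,-.288,.0266],ST[2])
old={n:cv2.imread(f"pics/l_{n}.png") for n in("side","top")}
cs={n:read_camera(n) for n in("side","top")}
def cr(s,t):
  f=s[90:190,270:400];g=t[180:280,340:440]
  return np.hstack([cv2.resize(f,None,fx=3,fy=3,interpolation=2),cv2.resize(g,None,fx=3,fy=3,interpolation=2)])
cv2.imwrite("pics/re1.png",np.vstack([cr(old["side"],old["top"]),cr(cs["side"]["frame"][:,:,::-1],cs["top"]["frame"][:,:,::-1])])[:600])
E
```

```text
now [ 0.4394 -0.2863  0.1268] t 18.07 F [-0.54  0.19 -2.77] op 0.276
turn [-0.0015  0.001   0.0018] shift [0.0003 0.0018 0.1002] world [ 0.4393 -0.288   0.0266]
```

View pics/re1.png

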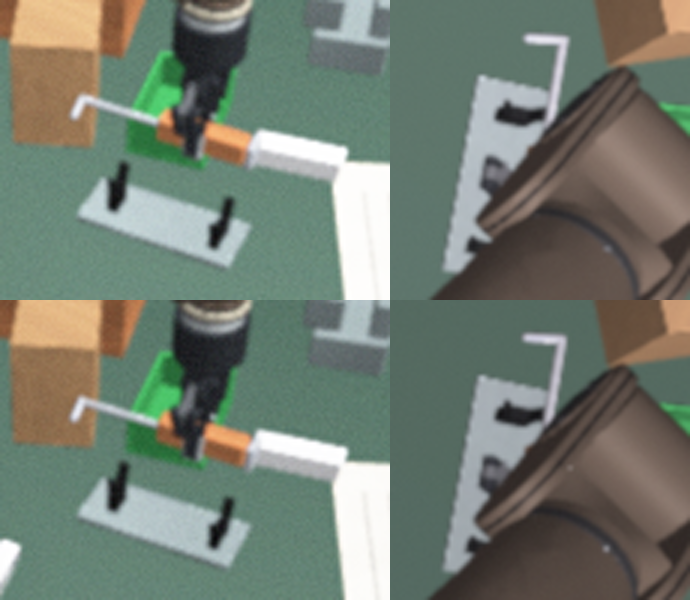

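{"method": "arm_command", "body": {
  "steps": [
    [[-0.0015,0.001,0.002],[0,0.0018,0.02],-1],
    [[-0.0015,0.001,0.002],[0,0.0018,0.04],-1],
    [[-0.0015,0.001,0.002],[0,0.0018,0.055],-1],
    [[-0.0015,0.001,0.002],[0,0.0018,0.06],-1],
    [[-0.0015,0.001,0.002],[0,0.0018,0.06],-1],
    [[-0.0015,0.001,0.002],[0,0.0018,0.06],-1]
  ]
}}

```text
time: 18.92
eef_pos: [0.4397, -0.2885, 0.0679]
tcp_rot: [0.995, -0.096, 0.001, 0.001]
contact_force: [0.7, -0.1, -2.3]
opening: 0.272
```

```bash
python3 - <<'E'
from h import *
go([.4393,-.288,.0266],ST[2])
E
```

```text
now [ 0.4397 -0.2885  0.0679] t 18.93 F [ 0.7  -0.13 -2.26] op 0.272
turn [ 0.0015 -0.0018  0.0004] shift [-0.0006 -0.0005  0.0413] world [ 0.4393 -0.288   0.0266]
```

{"method": "arm_command", "body": {
  "steps": [
    [[0.0015,-0.0018,0],[-0.0006,-0.0005,0.008],-1],
    [[0.0015,-0.0018,0],[-0.0006,-0.0005,0.016],-1],
    [[0.0015,-0.0018,0],[-0.0006,-0.0005,0.024],-1],
    [[0.0015,-0.0018,0],[-0.0006,-0.0005,0.031],-1],
    [[0.0015,-0.0018,0],[-0.0006,-0.0005,0.036],-1],
    [[0.0015,-0.0018,0],[-0.0006,-0.0005,0.039],-1],
    [[0.0015,-0.0018,0],[-0.0006,-0.0005,0.041],-1],
    [[0.0015,-0.0018,0],[-0.0006,-0.0005,0.041],-1],
    [[0.0015,-0.0018,0],[-0.0006,-0.0005,0.041],-1]
  ]
}}

```text
time: 20.05
eef_pos: [0.4395, -0.2881, 0.0271]
tcp_rot: [0.995, -0.096, 0.0, 0.0]
contact_force: [-0.4, -0.3, -2.5]
opening: 0.273
```

```bash
python3 - <<'E'
from h import *
go([.4393,-.288,.0266],ST[2])
E
```

```text
now [ 0.4395 -0.2881  0.0271] t 20.05 F [-0.38 -0.26 -2.49] op 0.273
turn [ 0.0003 -0.0005  0.0003] shift [-0.0002 -0.0001  0.0005] world [ 0.4393 -0.288   0.0266]
```

Still just hanging; lower 1.2 mm more, then open.

{"method": "arm_command", "body": {
  "steps": [
    [[0,0,0],[0,0,0.0012],-1],
    [[0,0,0],[0,0,0.0012],-1],
    [[0,0,0],[0,0,0.0012],-0.3],
    [[0,0,0],[0,0,0.0012],0.2],
    [[0,0,0],[0,0,0.0012],0.6],
    [[0,0,0],[0,0,0.0012],1],
    [[0,0,0],[0,0,0.0012],1],
    [[0,0,0],[0,0,0.0012],1],
    [[0,0,0],[0,0,0.0012],1]
  ]
}}

```text
time: 21.18
eef_pos: [0.4394, -0.2881, 0.0258]
tcp_rot: [0.995, -0.096, 0.0, 0.0]
contact_force: [0.6, -0.5, 0.4]
opening: 1.001
```

{"method": "arm_command", "body": {
  "steps": [
    [[0,0,0],[0,0,-0.02],1],
    [[0,0,0],[0,0,-0.06],1],
    [[0,0,0],[0,0,-0.1],1],
    [[0,0,0],[0,0,-0.15],1],
    [[0,0,0],[0,0,-0.19],1],
    [[0,0,0],[-0.04,0.04,-0.2],1],
    [[0,0,0],[-0.08,0.08,-0.2],1],
    [[0,0,0],[-0.12,0.12,-0.2],1],
    [[0,0,0],[-0.16,0.16,-0.2],1],
    [[0,0,0],[-0.16,0.2,-0.2],1],
    [[0,0,0],[-0.16,0.2,-0.2],1],
    [[0,0,0],[-0.16,0.2,-0.2],1]
  ]
}}

```text
time: 22.68
eef_pos: [0.2441, -0.4531, 0.2254]
tcp_rot: [0.995, -0.096, 0.0, -0.001]
contact_force: [-0.1, 0.6, -0.1]
opening: 1.001
```

```bash
python3 - <<'E'
from h import *
from plant import *
import pickle
o=pickle.load(open("c0.pkl","rb"))
cs={n:read_camera(n) for n in("side","top")}
for n in cs: cv2.imwrite(f"pics/end_{n}.png",cs[n]["frame"][:,:,::-1])
def cr(n,x,y): return np.hstack([cv2.resize(a[n]["frame"][y:y+95,x:x+95,::-1],None,fx=3,fy=3,interpolation=2) for a in(o,cs)])
cv2.imwrite("pics/cmp.png",np.vstack([cr("top",335,190),cr("side",280,110)]))
E
```

```text
(no output)
```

View pics/cmp.png

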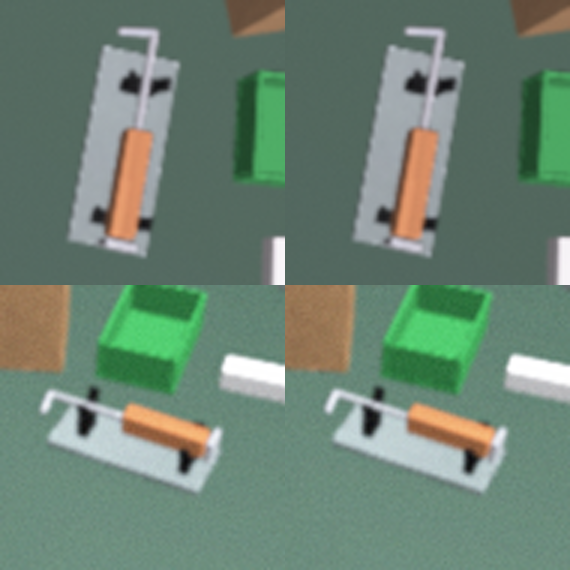

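View pics/end_top.png

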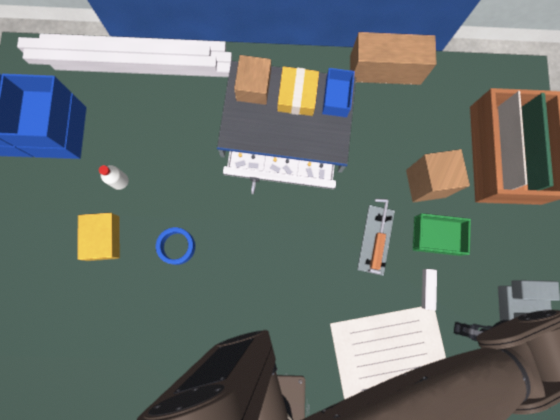

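The hook lies exactly as it did at the start (the before and after crops match), the tray is out, the bystanders haven't moved, and the arm is clear.

```bash
python3 -c "
from plant import *
print(sign_off())"
```

```text
the job is handed in; nothing more can be done
None
```

The tray is drawn out to its stop and the hook is back in its stand; I handed the job in at about 23 s of the 61 s allowed, and no verdict was reported.

- **Finding the eye:** Both cameras showed a glint of it just under the ledge, at y about +69 mm in the riser's frame. I fed the tine in there and it passed through the ring. I felt no contact during the search.
- **Drawing the tray:** It took about 4–5 N, rising to about 12 N at the stop. The top picture fits a joint value of about 0.125 m.
- **Putting the hook back:** I freed it in the ring, slid it out sideways, and laid it in the stand from the pose where I took it.
- **Last checks:** In before and after pictures the hook lies the same. The tray is out, the bystanders show no visible shift, and the gripper is open and clear with force near zero.

No check failed. The two cameras disagreed by about 2–3 mm on the riser and stand positions, which was within the play I had allowed.

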